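Return the mixed jade to its fitted trays

ROBOT

A 6-joint arm with a two-finger parallel gripper is mounted at the origin on a cart in front of the work surface, level with it; the furniture and walls round the work are solid. World frame = base frame: x ahead of the robot, y to its left, z up, the work surface at z = 0. Lengths are in m, angles in rad, forces in N, time in s.
With the tool pointing down it reaches from about 0.425 to 0.95 m from the base axis. Payload 3.5 kg.
Tool frame: the origin (TCP) lies between the finger pads; the fingertips stand 22 mm ahead of it and the grasp point (between the pads) lies 3 mm ahead of it (ctrl.nose_length is the z of the fingertips in the tool frame, in m); z points along the fingers, y is the line along which they close (so a half turn about z gives the same grasp; the last joint's range is limited). The gripper opens to 85 mm and grips with 20 to 120 N. Pads are 22 mm wide; open, the fingers measure 114 mm over their backs; the gripper's body (76 mm by 85 mm) begins 54 mm behind the grasp point. The pads swing forward as they close: fully open they stand 13 mm farther back than shut.
Start: joints at [-1.346, 0.286, 1.577, -0, 1.279, -0.15], TCP at [0.247, -0.628, 0.233] pointing down, gripper open.
Joint ranges: [-2.77, 2.77], [-0.9, 2.22], [0.21, 2.48], [-1.53, 4.67], [0.24, 2.81], [-2.84, 2.84]. Speed limits (rad/s): [2.79, 2.79, 3.14, 3.14, 3.14, 3.14].

INTERFACE

Orientations are given as a unit quaternion [x, y, z, w].
In Python, from plant import ctrl gives the robot as it stands. The module is installed in compiled form; this text tells all that it offers.
- The arm moves only by the tool send_rows, never from a script. Its argument "rows" is text: rows parted by semicolons, each of 7 numbers parted by spaces: the turn, a rotation vector about the tool's x, y, z in normalised numbers (1 is pi rad), then the shift along the tool's x, y, z in shares of 100 cm (1.0 is 100 cm), then the opening, from -1 (shut) to 1 (fully open). A call has 1 to 8 rows; each row is the pose to reach, as a shift and turn from the pose commanded when the call began, along the tool's axes at that moment; what a row does not reach only later rows make up. A row lasts 1/8 s, in which the tool goes at most 62.5 mm and 10.7 degrees, less where a joint would pass 70% of its speed; a pose out of reach is approached as far as the arm can. A shift or turn number past 1, either way, is cut back to 1. A call with a gripper value outside its range is refused whole. The fingers move at their own pace and stop on an object; "grip_force" is the grip in N (left out, the last holds). Time passes only in rows, so rows that repeat a pose let the fingers close. It gives the time, the measured TCP pose, the force, the opening and the grip force at its end, in the units of the state.
- ctrl.get_state(): the state, without advancing time (a new reading comes with each control period).
- ctrl.read_camera(name): name is "scene" or "side" or "wrist"; returns a dict with "color" (400x640x3 uint8, red, green, blue), "fx", "fy", "cx", "cy" (pixels), "extrinsics" (4x4, takes a point from world to camera coordinates). Camera axes: x right, y down, z forward; pixel columns grow to the right and rows downward; lengths in m; the calibration is good to about 2 mm. A picture is of the moment at which its call begins. There is no depth.
- ctrl.sign_off(): hands the job in; it is judged then, once.
Trained networks look in a picture, given as the dict that the camera call returned (one of the last four; its "shot" number tells which), for a name from the list of things; names that differ only in an ending like _2 or _b are one class to them, and where a whole thing is asked for, a point or a joint stands for the part that bears it (a point fixed in the world has none). Each returns a list of dicts, best first, with "p" (0 to 1); they miss things now and then, are a little off and sometimes report something else, mostly with a low value. They report only what shows in the picture. A call takes as long as a camera call.
- ctrl.look_for(picture, target): "position" ([x, y, z] in m, in the coordinates of the camera as it stood for that picture, good to about 4 mm: the middle of the surface that is visible of it).
The state is a dict: "time": time; "qpos": joint angles; "dq": joint speeds; "joint_efforts": joint torques, N m; "eef_pos": TCP position; "tcp_rot": TCP orientation; "contact_force": force on the tool from outside, world axes, zero at the start; "wrist_torque": the same for the moment, N m; "opening": opening from 0.0 (shut) to 1.0 (fully open); "finger_force": force on a finger pad.
Only numpy, scipy, OpenCV 4.12 (cv2) and the standard library are available. Lean on these libraries where they do the work, as an engineer would, in place of code of your own. Each camera call takes 0.05 s, during which the arm holds its last target. There are 200 camera calls.

TASK

A customer has left five pieces of jade mixed up on the blue sorting mat: lay each one back, flat and face up as it lies now, in a padded nest of the tray shaped for its kind - the two carved discs in the two small round nests, the two smooth tablets in the two oblong nests, the bangle in the large round nest - one piece to a nest, resting on the velvet within its padded edge. Jade chips, so set the pieces down and do not drop them, and leave the torch and the loupe where they lie.

Things in the scene. Friction and masses are not known exactly. Their poses are not given: they have to be found in the camera images.
- disc_a: Pale carved jade disc with a scalloped, domed top, 52 mm across and 12 mm high, lying flat (z up). Origin at the centre of its underside. Grasp across the rim, any direction, fingertips close to the bottom. It is one of two alike.
- disc_b: The other pale carved jade disc, 54 mm across and 12 mm high, lying flat (z up). Origin at the centre of its underside.
- tablet_a: Smooth lavender-grey jade tablet with rounded corners, 55 mm along its own x, 44 mm along its own y, 6 mm thick, lying flat (z up). Origin at the centre of its underside. Grasp across the 44 mm, fingertips close to the bottom.
- tablet_b: Smooth dark green-grey jade tablet with rounded corners, 57 mm along its own x, 45 mm along its own y, 6 mm thick, lying flat (z up). Origin at the centre of its underside. Grasp across the 45 mm.
- bangle: Light green jade bangle (plain ring), 74 mm outside and 57 mm inside diameter, 9 mm high, lying flat (z up). Origin at the ring's centre, level with its underside. Grasp its 8.5 mm wall with one finger inside the ring and one outside (wall centre 33 mm from the origin); open the fingers only partly, about 30 mm. All five pieces start on a fixed mat, its top 2 mm above the table.
- disc_tray: Fixed pine tray with green velvet floor, 136 mm (own x, away from the robot) by 182 mm (own y), frame 8 mm thick, 11 mm high. Origin: centre of its underside; floor 4 mm above it. Two round nests, 68 mm inside, centred at x = 0, y = +39.5 and -39.5 mm, one disc in each. Cream padded rolls 5 mm high ring each nest, with 34 mm finger gaps at its +x and -x sides.
- tablet_tray: Fixed pine tray with green velvet floor, 136 mm (own x, away from the robot) by 182 mm (own y), frame 8 mm thick, 11 mm high. Origin: centre of its underside; floor 4 mm above it. Two oblong nests, 61 (x) by 72 mm (y) inside, centred at x = 0, y = +39.5 and -39.5 mm, one tablet in each, long side along y. Cream padded rolls 5 mm high ring each nest, with 34 mm finger gaps at its +x and -x sides.
- bangle_tray: Fixed pine tray with green velvet floor, 150 mm (own x, away from the robot) by 126 mm (own y), frame 8 mm thick, 11 mm high. Origin: centre of its underside; floor 4 mm above it. One large round nest for the bangle, 92 mm inside, centred on the origin. Cream padded rolls 5 mm high ring each nest, with 34 mm finger gaps at its +x and -x sides.
- torch: Black pocket torch, 106 mm long (own y) and 28 mm thick, lying on the table at the right. Origin under its centre. Not to be moved.
- loupe: Small silver and black folding loupe, 24 x 36 x 16 mm, lying on the table at the left. Origin under its centre. Not to be moved.

How it is judged:
By the outcome, as a careful person would: the job done as asked, in the order asked, and still so for the second after the job is handed in, with the robot touching nothing.
It also fails if it takes over 104 s, if anything falls off the work surface, if the arm or the gripper's body presses on something with over 40 N, if the wrist force passes 120 N, or if a joint passes its speed limit or range.

## Working session

There is one attempt and no reset: what is moved stays moved. The work goes in short steps, Python scripts to look and compute and a tool call to move; the robot and the scene stay as the last step left them, time stands still between calls to the robot, and variables do not carry over. Pictures are saved under pics/ and viewed, at most 14 in all, crops included, and the job is handed in when it is done.

Besides the shell and the picture viewer there is one more tool, called as a command line: name --argument value ..., lists and objects as JSON in quotes. send_rows: Moves the arm, as the interface text tells. Its arguments: {"type":"object","properties":{"rows":{"type":"string"},"grip_force":{"type":"number"}},"required":["rows"]}

```bash
mkdir -p pics; cat > h.py <<'E'
from plant import ctrl
import numpy as np, cv2
from scipy.spatial.transform import Rotation as R
def shot(cam,name=None):
    p=ctrl.read_camera(cam)
    if name: cv2.imwrite('pics/'+name+'.png',p['color'][:,:,::-1])
    return p
def toworld(p,c): 
    E=np.array(p['extrinsics']); return E[:3,:3].T@(np.array(c)-E[:3,3])
def px2w(p,uv,z):
    E=np.array(p['extrinsics']); d=E[:3,:3].T@np.array([(uv[0]-p['cx'])/p['fx'],(uv[1]-p['cy'])/p['fy'],1]); o=-E[:3,:3].T@E[:3,3]
    return o+d*(z-o[2])/d[2]
def w2px(p,w):
    E=np.array(p['extrinsics']); c=E[:3,:3]@np.array(w)+E[:3,3]; return np.array([p['fx']*c[0]/c[2]+p['cx'],p['fy']*c[1]/c[2]+p['cy']])
E
python3 - <<'E'
from h import *
s=ctrl.get_state(); print({k:np.round(v,3).tolist() for k,v in s.items()}, ctrl.nose_length)
for c in ['scene','side']:
    p=shot(c,c+'0'); print(c,p['fx'],np.round(-np.array(p['extrinsics'])[:3,:3].T@np.array(p['extrinsics'])[:3,3],3))
    for t in ['disc_a','tablet_a','tablet_b','bangle','disc_tray','tablet_tray','bangle_tray','torch','loupe']:
        for r in ctrl.look_for(p,t)[:4]:
            w=toworld(p,r['position']); print(t,round(r['p'],2),np.round(w,3),np.round(w2px(p,w)))
E
```

```text
{'time': 0.0, 'qpos': [-1.346, 0.287, 1.578, -0.0, 1.279, -0.15], 'dq': [-0.001, -0.002, -0.001, -0.0, -0.001, -0.001], 'joint_efforts': [-0.0, -40.599, -29.262, -0.0, 0.006, 0.0], 'eef_pos': [0.247, -0.627, 0.232], 'tcp_rot': [0.982, 0.186, -0.0, -0.001], 'contact_force': [-0.144, 0.283, 1.128], 'wrist_torque': [-0.022, 0.019, -0.023], 'finger_force': 0.0, 'opening': 0.998} 0.022
scene 388.3189226872791 [0.019 0.893 0.62 ]
disc_a 0.65 [0.457 0.217 0.006] [307. 250.]
disc_a 0.61 [ 0.409 -0.192  0.007] [382. 186.]
tablet_a 0.6 [0.433 0.053 0.011] [343. 220.]
tablet_a 0.6 [ 0.461 -0.07   0.006] [353. 200.]
tablet_b 0.6 [0.433 0.053 0.011] [343. 220.]
tablet_b 0.6 [ 0.461 -0.07   0.006] [353. 200.]
bangle 0.86 [0.411 0.329 0.008] [299. 281.]
disc_tray 0.95 [0.608 0.056 0.002] [291. 209.]
disc_tray 0.62 [0.414 0.322 0.012] [299. 278.]
tablet_tray 0.82 [0.61  0.257 0.004] [250. 242.]
bangle_tray 0.64 [ 0.616 -0.149  0.007] [322. 179.]
torch 0.46 [ 0.523 -0.329  0.026] [367. 160.]
loupe 0.72 [0.572 0.404 0.014] [223. 277.]
side 454.2685492690653 [0.414 1.035 0.828]
disc_a 0.72 [0.46  0.212 0.008] [333. 257.]
disc_a 0.65 [ 0.412 -0.196  0.008] [358. 169.]
tablet_a 0.66 [0.432 0.05  0.007] [347. 217.]
tablet_a 0.45 [ 0.464 -0.065  0.006] [339. 192.]
tablet_b 0.66 [0.432 0.05  0.007] [347. 217.]
tablet_b 0.45 [ 0.464 -0.065  0.006] [339. 192.]
bangle 0.54 [0.417 0.329 0.007] [347. 294.]
disc_tray 0.91 [0.611 0.059 0.002] [284. 216.]
tablet_tray 0.85 [ 0.613  0.253 -0.001] [271. 266.]
bangle_tray 0.77 [ 0.623 -0.154  0.001] [291. 174.]
loupe 0.58 [ 0.521 -0.337  0.025] [328. 140.]
loupe 0.46 [0.578 0.4   0.013] [274. 311.]
```

```bash
python3 - <<'E'
import cv2
a=cv2.imread('pics/scene0.png')[110:310,180:430]; b=cv2.imread('pics/side0.png')[110:340,220:420]
cv2.imwrite('pics/sc.png',cv2.resize(a,None,fx=3,fy=3,interpolation=2)); cv2.imwrite('pics/sd.png',cv2.resize(b,None,fx=2.6,fy=2.6,interpolation=2))
E
```

```text
(no output)
```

View pics/sc.png

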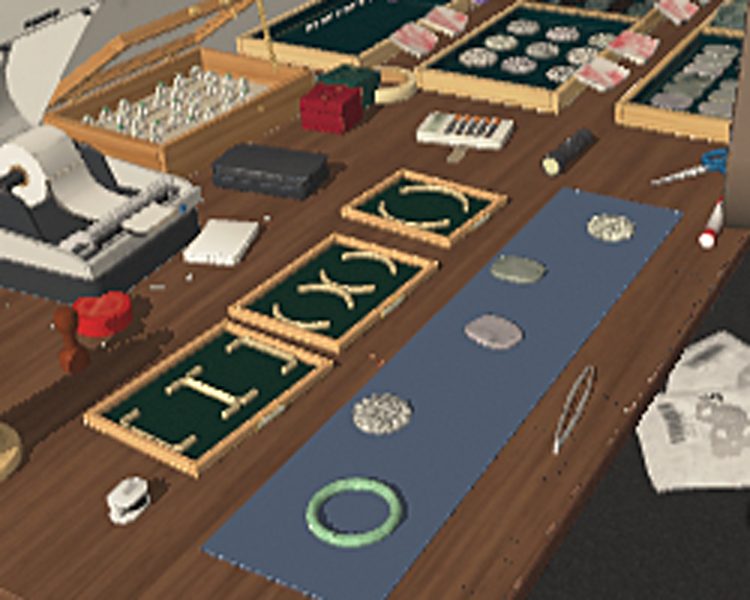

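View pics/sd.png

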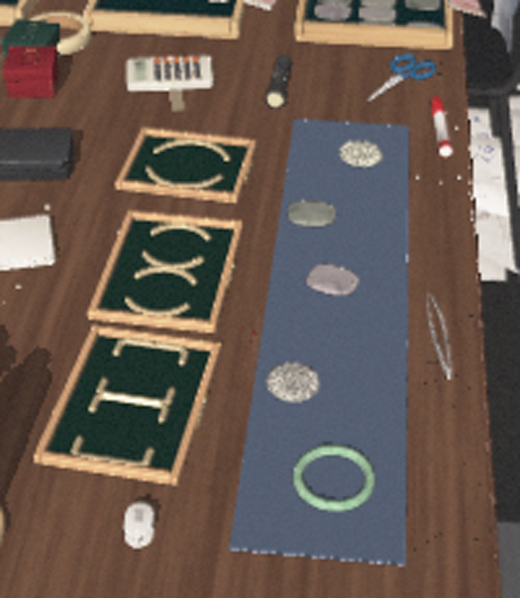

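The scene shows two pale discs at crop pixels (610,227) and (382,412), green tablet (518,268), lavender tablet (494,331) and bangle (355,512). The trays run bangle, disc, tablet from far to near. Next I rectify to a top view to measure positions and yaws.

```bash
cat > rect.py <<'E'
from h import *
# top view: 0.5mm/px; col = (y1-y)/s, row=(x1-x)/s
S=0.0005;X1,X0,Y1,Y0=0.72,0.35,0.48,-0.27
def rectify(p,z,x1=X1,x0=X0,y1=Y1,y0=Y0):
    wc=[(x1,y1),(x1,y0),(x0,y0),(x0,y1)]
    src=np.float32([w2px(p,(x,y,z)) for x,y in wc]); W=int((y1-y0)/S);H=int((x1-x0)/S)
    return cv2.warpPerspective(p['color'],cv2.getPerspectiveTransform(src,np.float32([(0,0),(W,0),(W,H),(0,H)])),(W,H),flags=2)
E
python3 - <<'E'
from rect import *
ims=[]
for c in ['scene','side']:
    p=shot(c)
    r=rectify(p,0.006); ims.append(cv2.resize(r,None,fx=.53,fy=.53,interpolation=3))
    hsv=cv2.cvtColor(r,cv2.COLOR_RGB2HSV)
    for n,x,y in [('discR',.41,-.194),('tabG',.4625,-.068),('tabL',.432,.051),('discL',.4585,.214),('bangle',.414,.329)]:
        cx,cy=int((Y1-y)/S),int((X1-x)/S); w=100; sub=hsv[max(0,cy-w):cy+w,cx-w:cx+w]
        blue=((sub[...,0]>98)&(sub[...,0]<125)&(sub[...,1]>70))
        m=(~blue).astype(np.uint8); m=cv2.morphologyEx(m,cv2.MORPH_OPEN,np.ones((5,5)))
        nn,l,st,ce=cv2.connectedComponentsWithStats(m)
        k=min(range(1,nn),key=lambda i:np.hypot(*(ce[i]-w))+(1e3 if st[i,4]<1500 else 0))
        cs=max(cv2.findContours((l==k).astype(np.uint8),0,1)[0],key=cv2.contourArea)
        (u,v),(a,b),t=cv2.minAreaRect(cs); 
        e=cv2.fitEllipse(cs)
        f=lambda u,v:(round(Y1-0*u-(X1*0)-0,4))
        px=lambda u,v:np.round([X1-(v+max(0,cy-w))*S, Y1-(u+cx-w)*S],4)
        print(c,n,'rect',px(u,v),np.round([a*S*1e3,b*S*1e3,t],1),'ell',px(*e[0]),np.round([e[1][0]*S*1e3,e[1][1]*S*1e3,e[2]],1))
    r=rectify(p,0.011); hsv=cv2.cvtColor(r,cv2.COLOR_RGB2HSV)
    pine=(hsv[...,0]>8)&(hsv[...,0]<25)&(hsv[...,2]>150)&(hsv[...,1]>70)
    m=cv2.morphologyEx(pine.astype(np.uint8),cv2.MORPH_OPEN,np.ones((5,5)))
    cs=[q for q in cv2.findContours(m,0,1)[0] if cv2.contourArea(q)>8000]
    for q in cs:
        (u,v),(a,b),t=cv2.minAreaRect(q); print(c,'tray',np.round([X1-v*S,Y1-u*S],4),np.round([a*S*1e3,b*S*1e3,t],1))
cv2.imwrite('pics/top.png',np.vstack(ims)[:,:800,::-1]); print(np.vstack(ims).shape)
E
```

```text
scene discR rect [ 0.4103 -0.2019] [56.8 75.1 69.9] ell [ 0.4102 -0.2018] [56.8 73.3 68.8]
scene tabG rect [ 0.4628 -0.0707] [60.4 61.  87.1] ell [ 0.4633 -0.0702] [58.8 67.1 37.8]
scene tabL rect [0.4322 0.0512] [99.5 99.5 90. ] ell [0.4325 0.0515] [113.3 119.    2.1]
scene discL rect [0.4619 0.2085] [54.4 64.3 67.8] ell [0.4618 0.2087] [53.6 62.8 57.3]
scene bangle rect [0.4165 0.3258] [43.  40.5 90. ] ell [0.4164 0.3256] [ 35.2  44.9 148.1]
scene tray [0.609  0.0541] [195.9 144.2   2.5]
scene tray [0.6108 0.2543] [191.5 144.1   4.8]
scene tray [ 0.6203 -0.1467] [144.5 158.2   3.8]
side discR rect [ 0.4102 -0.1933] [99.5 99.5 90. ] ell [ 0.4102 -0.1933] [117.7 117.7   0. ]
side tabG rect [ 0.4632 -0.0677] [99.5 99.5 90. ] ell [ 0.4632 -0.0677] [117.7 117.7   0. ]
side tabL rect [0.4322 0.0512] [99.5 99.5 90. ] ell [0.4323 0.0512] [117.6 117.8  96.1]
side discL rect [0.4592 0.2142] [99.5 99.5 90. ] ell [0.4592 0.2142] [117.7 117.7   0. ]
side bangle rect [0.4142 0.3298] [99.5 99.5 90. ] ell [0.4143 0.3298] [117.7 117.8 149.8]
side tray [0.6111 0.0538] [194.4 138.1   2.3]
side tray [0.6133 0.2541] [190.3 137.8   5.2]
side tray [ 0.6203 -0.1472] [140.9 153.    4.7]
(784, 795, 3)
```

```bash
python3 -c "
import cv2;a=cv2.imread('pics/top.png');cv2.imwrite('pics/top2.png',cv2.resize(a,(600,590)) if 0 else a[:600])"
```

```text
(no output)
```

View pics/top2.png

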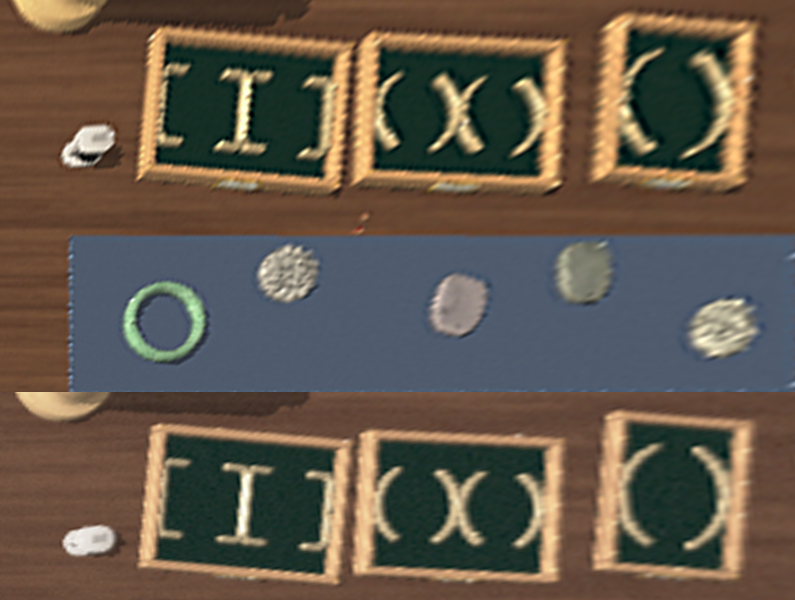

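The top view confirms the layout: tablets lie with their long axes roughly along world x, and the trays are yawed a few degrees clockwise. I'll raise the arm over the work and use the wrist camera for finer measurements.

```bash
cat >> h.py <<'E'
def rows_to(tx,ty,tz,th,base=None):
    "shift mm and turn deg in tool axes from the measured pose to TCP target with tool-x yaw th (deg), pointing down"
    s=ctrl.get_state(); R0=R.from_quat(s['tcp_rot']).as_matrix()
    d=R0.T@(np.array([tx,ty,tz])-s['eef_pos'])*1e3
    t=np.radians(th); Rt=np.array([[np.cos(t),np.sin(t),0],[np.sin(t),-np.cos(t),0],[0,0,-1]])
    rv=np.degrees(R.from_matrix(R0.T@Rt).as_rotvec()); return np.round(rv,1),np.round(d,1)
E
python3 - <<'E'
from h import *
p=shot('wrist'); s=ctrl.get_state(); E=np.array(p['extrinsics']); R0=R.from_quat(s['tcp_rot']).as_matrix()
o=-E[:3,:3].T@E[:3,3]; print('cam in tool mm',np.round(R0.T@(o-s['eef_pos'])*1e3,1),'fx',p['fx'],p['cx'],p['cy']); print(np.round(E[:3,:3]@R0,3))
print(rows_to(.44,-.19,.30,87))
E
```

```text
cam in tool mm [  77.9    0.7 -141.6] fx 337.9557360719478 316.3480177257674 207.6288755577475
[[ 0.     1.     0.001]
 [-0.953  0.001 -0.302]
 [-0.302 -0.001  0.953]]
(array([ -0. ,  -0. , -65.5]), array([ 339.9, -337.1,  -66.8]))
```

```bash
python3 - <<'E'
from h import *
print(rows_to(.50,-.06,.28,87))
E
```

```text
(array([ -0. ,  -0. , -65.5]), array([ 443.3, -436.1,  -46.8]))
```

The rows are not in the units I measure in: shifts go in shares of 100 cm and turns go in shares of pi rad. I convert before sending: -370 mm is -0.37, -330 mm is -0.33, -65.5 degrees is -0.3639.

send_rows --rows "0 0 -0.0278 0.03 -0.03 -0.01 1;0 0 -0.0722 0.08 -0.08 -0.02 1;0 0 -0.1222 0.13 -0.13 -0.03 1;0 0 -0.1722 0.18 -0.18 -0.04 1;0 0 -0.2222 0.23 -0.23 -0.047 1;0 0 -0.2722 0.28 -0.28 -0.047 1;0 0 -0.3167 0.33 -0.33 -0.047 1;0 0 -0.3639 0.37 -0.37 -0.047 1"

```text
time: 2.15
eef_pos: [0.4383, -0.1883, 0.2805]
tcp_rot: [0.724, 0.69, 0.0, 0.001]
contact_force: [1.2, 0.4, 0.2]
opening: 1.004
finger_force: 0.0
```

```bash
python3 - <<'E'
from h import *
print(rows_to(.50,-.06,.28,87), ctrl.get_state()['time'])
E
```

```text
(array([0.1, 0. , 0.2]), array([131.1,  55.4,   0.5])) 2.15
```

Scaled: 131 mm is 0.131, 90 mm is 0.09.

send_rows --rows "0 0 0 0.045 0.02 0 1;0 0 0 0.09 0.04 0 1;0 0 0 0.131 0.055 0 1;0 0 0 0.131 0.055 0 1;0 0 0 0.131 0.055 0 1"

```text
time: 2.78
eef_pos: [0.4995, -0.0625, 0.2799]
tcp_rot: [0.725, 0.688, -0.0, 0.0]
contact_force: [0.5, 0.7, -0.8]
opening: 0.998
finger_force: 0.0
```

```bash
python3 - <<'E'
from rect import *
import pickle
p=shot('wrist','wA'); pickle.dump(p,open('wA.pkl','wb')); s=ctrl.get_state(); print(s['time'],s['eef_pos'],np.abs(s['dq']).max())
r=rectify(p,0.008); cv2.imwrite('pics/wAtop.png',cv2.resize(r,None,fx=.53,fy=.53,interpolation=3)[:,:,::-1])
E
```

```text
2.825 [ 0.4993791  -0.06297245  0.2799358 ] 0.01530053975106359
```

View pics/wA.png

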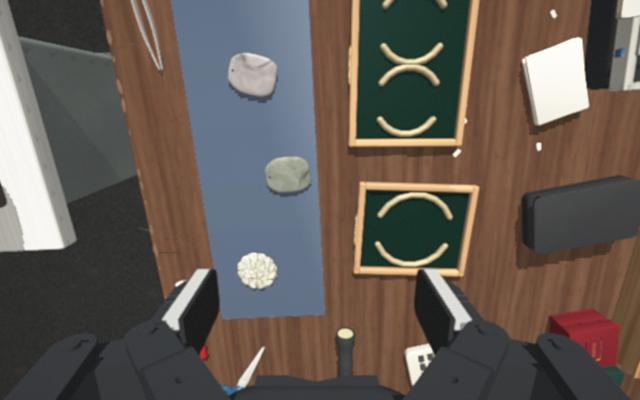

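Wrist view A shows the disc at (257,270), green tablet (288,174), lavender tablet (252,74), bangle tray (416,230) and part of the disc tray. Now to pose B.

Scaled: 300 mm is 0.3, 230 mm is 0.23.

send_rows --rows "0 0 0 0.05 0 0 1;0 0 0 0.11 0 0 1;0 0 0 0.17 0 0 1;0 0 0 0.23 0 0 1;0 0 0 0.28 0 0 1;0 0 0 0.3 0 0 1;0 0 0 0.3 0 0 1;0 0 0 0.3 0 0 1"

```text
time: 3.82
eef_pos: [0.5158, 0.2356, 0.2798]
tcp_rot: [0.726, 0.687, -0.0, 0.0]
contact_force: [-0.3, 0.3, -0.0]
opening: 0.998
finger_force: 0.0
```

```bash
cat > meas.py <<'E'
from rect import *
def piece(p,x,y,z,w=.055):
    r=rectify(p,z,x+w,x-w,y+w,y-w); h=cv2.cvtColor(r,cv2.COLOR_RGB2LAB).astype(float)
    bg=np.median(h[:,:12].reshape(-1,3),0)*.5+np.median(h[:,-12:].reshape(-1,3),0)*.5
    d=np.hypot(h[...,1]-bg[1],h[...,2]-bg[2]); m=(d>0.5*np.percentile(d,97 if w<.06 else 95)*1.0).astype(np.uint8)
    m=cv2.morphologyEx(cv2.morphologyEx(m,cv2.MORPH_CLOSE,np.ones((9,9))),cv2.MORPH_OPEN,np.ones((9,9)))
    n,l,st,ce=cv2.connectedComponentsWithStats(m); k=1+np.argmax(st[1:,4])
    c=max(cv2.findContours((l==k).astype(np.uint8),0,1)[0],key=cv2.contourArea)
    (u,v),(a,b),t=cv2.minAreaRect(c); e=cv2.fitEllipse(c); f=lambda u,v:np.round([x+w-v*S,y+w-u*S],4)
    M=cv2.moments(c); M2=cv2.moments((l==k).astype(np.uint8),True)
    # principal axis world yaw: image angle al (u right,v down): world dir (-sin al,-cos al)
    al=.5*np.arctan2(2*M['mu11'],M['mu20']-M['mu02']); yaw=np.degrees(np.arctan2(-np.cos(al),-np.sin(al)))%180
    print('  rect',f(u,v),np.round([a*S*1e3,b*S*1e3,t],1),'ell',f(*e[0]),np.round(np.array(e[1])*S*1e3,1),'cent',f(M['m10']/M['m00'],M['m01']/M['m00']),'axis yaw',round(yaw,1))
    return r
def tray(p,x,y,wx,wy):
    "fit the dark velvet floor rectangle at z=.006"
    w=.13; r=rectify(p,0.011,x+w,x-w,y+w,y-w); h=cv2.cvtColor(r,cv2.COLOR_RGB2HSV)
    m=((h[...,0]>8)&(h[...,0]<26)&(h[...,2]>150)&(h[...,1]>60)).astype(np.uint8)
    m=cv2.morphologyEx(m,cv2.MORPH_OPEN,np.ones((5,5))); cs=cv2.findContours(m,0,1)[0]
    c=max([q for q in cs],key=cv2.contourArea)
    (u,v),(a,b),t=cv2.minAreaRect(c); print('  tray',np.round([x+w-v*S,y+w-u*S],4),np.round([a*S*1e3,b*S*1e3,t],2))
    return r
E
python3 - <<'E'
from meas import *
import pickle
A=pickle.load(open('wA.pkl','rb'))
B=shot('wrist','wB'); pickle.dump(B,open('wB.pkl','wb')); print(ctrl.get_state()['eef_pos'])
for n,p,x,y,z in [('discR',A,.41,-.194,.007),('tabG',A,.4625,-.068,.006),('tabL',A,.432,.051,.006),('tabL',B,.432,.051,.006),('discL',B,.4585,.214,.007),('bangle',B,.414,.329,.007)]:
    print(n); piece(p,x,y,z)
for n,p,x,y in [('bang',A,.62,-.147),('disc',B,.61,.054),('tab',B,.612,.254)]: print(n); tray(p,x,y,0,0)
E
```

```text
[0.51578788 0.23555572 0.27989909]
discR
  rect [ 0.4117 -0.2019] [53.2 55.  67.2] ell [ 0.4116 -0.202 ] [53.2 55. ] cent [ 0.4116 -0.202 ] axis yaw 100.4
tabG
  rect [ 0.4638 -0.0708] [54.5 43.5 90. ] ell [ 0.4638 -0.0711] [45.6 57.9] cent [ 0.4637 -0.0711] axis yaw 1.7
tabL
  rect [0.4324 0.0469] [45.  55.5 17.1] ell [0.4328 0.0467] [47.  58.4] cent [0.4327 0.0468] axis yaw 164.9
tabL
  rect [0.4324 0.0468] [47.2 55.2 16.7] ell [0.433  0.0468] [49.1 58.4] cent [0.4329 0.0469] axis yaw 164.2
discL
  rect [0.4628 0.2078] [49.5 50.5 90. ] ell [0.4629 0.2077] [49.6 50.7] cent [0.4629 0.2077] axis yaw 122.0
bangle
  rect [0.4157 0.3262] [73.5 73.5 90. ] ell [0.4159 0.3263] [73.6 73.8] cent [0.4159 0.3263] axis yaw 62.2
bang
  tray [ 0.6213 -0.1529] [128.72 152.97   4.76]
disc
  tray [0.6112 0.0505] [186.73 138.48   2.81]
tab
  tray [0.6134 0.2504] [183.04 139.13   5.  ]
```

View pics/wB.png

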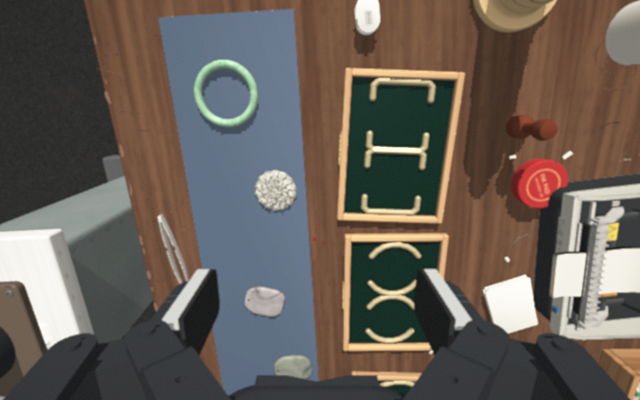

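Wrist view B shows the bangle (226,93), disc (277,190), lavender tablet (264,302), tablet tray (400,145) and disc tray (396,292), matching the fits. I'll pick the near disc first.

```bash
cat > go.py <<'E'
from h import *; import sys
a=[float(v) for v in sys.argv[1:]]; s=ctrl.get_state()
print(round(s['time'],2),np.round(s['eef_pos'],4),round(s['opening'],3))
for i in range(0,len(a),4): print(*rows_to(*a[i:i+4]))
E
python3 go.py .463 .208 .03 87 .463 .208 .12 87
```

```text
3.88 [0.5158 0.2356 0.2799] 0.995
[-0.   0.  -0.2] [-30.3 -51.2 249.9]
[-0.   0.  -0.2] [-30.3 -51.2 159.9]
```

Scaled: 250 mm is 0.25, 190 mm is 0.19.

send_rows --rows "0 0 0 -0.01 -0.017 0.045 0.5;0 0 0 -0.02 -0.034 0.095 0.5;0 0 0 -0.03 -0.051 0.145 0.5;0 0 0 -0.03 -0.051 0.19 0.5;0 0 0 -0.03 -0.051 0.225 0.5;0 0 0 -0.03 -0.051 0.244 0.5;0 0 0 -0.03 -0.051 0.25 0.5;0 0 0 -0.03 -0.051 0.25 0.5" --grip_force 30

```text
time: 4.88
eef_pos: [0.4634, 0.2094, 0.0303]
tcp_rot: [0.726, 0.688, 0.0, 0.0]
contact_force: [0.6, -0.4, 0.7]
opening: 0.749
finger_force: 0.0
```

```bash
python3 go.py .463 .208 .021 87; python3 -c "
from h import *
shot('wrist','d1')"
```

```text
4.88 [0.4634 0.2094 0.0303] 0.749
[ 0.   0.  -0.1] [-1.4 -0.3  9.3]
```

View pics/d1.png

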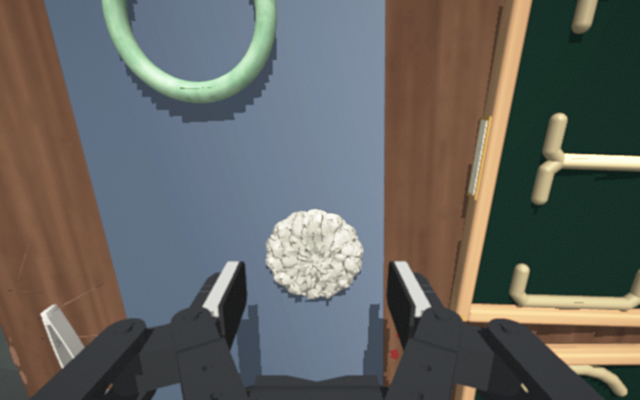

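The disc is at (315,255), centred between the pads; I check where the grasp point projects.

```bash
python3 - <<'E'
from meas import *
p=shot('wrist'); s=ctrl.get_state(); piece(p,.463,.208,.008)
print(w2px(p,[*s['eef_pos'][:2],.008]),px2w(p,(315,255),.008))
E
```

```text
rect [0.463  0.2082] [50.  50.5 90. ] ell [0.4631 0.2081] [49.4 50.7] cent [0.4631 0.2081] axis yaw 120.9
[315.00749655 252.09783969] [0.46392984 0.20824109 0.008     ]
```

Scaled: 9 mm is 0.009, -1.4 mm is -0.0014.

send_rows --rows "0 0 0 -0.0014 0 0.004 0.5;0 0 0 -0.0014 0 0.007 0.5;0 0 0 -0.0014 0 0.009 0.5;0 0 0 -0.0014 0 0.009 0.5"

```text
time: 5.48
eef_pos: [0.4626, 0.2087, 0.0207]
tcp_rot: [0.725, 0.688, -0.0, -0.0]
contact_force: [0.9, -0.0, 0.2]
opening: 0.749
finger_force: 0.0
```

send_rows --rows "0 0 0 0 0 0 0.3;0 0 0 0 0 0 0.1;0 0 0 0 0 0 0.0;0 0 0 0 0 0 0.0;0 0 0 0 0 0 0.0" --grip_force 35

```text
time: 6.1
eef_pos: [0.4629, 0.2087, 0.0209]
tcp_rot: [0.726, 0.688, 0.0, -0.0]
contact_force: [0.2, 0.7, 1.2]
opening: 0.5
finger_force: 0.0
```

send_rows --rows "0 0 0 0 0 0 -0.1;0 0 0 0 0 0 -0.2;0 0 0 0 0 0 -0.2"

```text
time: 6.48
eef_pos: [0.4629, 0.2087, 0.0209]
tcp_rot: [0.726, 0.688, 0.0, -0.0]
contact_force: [0.3, -0.2, 0.1]
opening: 0.398
finger_force: 0.0
```

```bash
python3 -c "
from h import *
shot('wrist','d2')"
```

```text
(no output)
```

View pics/d2.png

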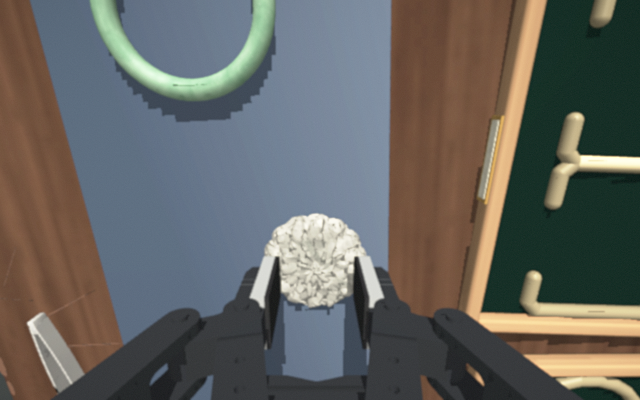

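```bash
python3 - <<'E'
from h import *
p=shot('wrist'); s=ctrl.get_state(); R0=R.from_quat(s['tcp_rot']).as_matrix()
for t in (2,6,10,14,18,22):
  for w in (17,21,26): print(t,w,np.round(w2px(p,s['eef_pos']+R0@np.array([11,-w,t])/1e3)),end=' ')
  print()
im=p['color'][190:330,220:420]; cv2.imwrite('pics/d2z.png',cv2.resize(im,None,fx=4,fy=4,interpolation=2)[:,:,::-1])
E
```

```text
2 17 [278. 250.] 2 21 [269. 250.] 2 26 [258. 250.] 
6 17 [279. 246.] 6 21 [270. 246.] 6 26 [260. 246.] 
10 17 [280. 243.] 10 21 [271. 243.] 10 26 [261. 243.] 
14 17 [280. 240.] 14 21 [272. 240.] 14 26 [262. 240.] 
18 17 [281. 237.] 18 21 [273. 237.] 18 26 [264. 237.] 
22 17 [282. 234.] 22 21 [274. 234.] 22 26 [265. 234.]
```

View pics/d2z.png

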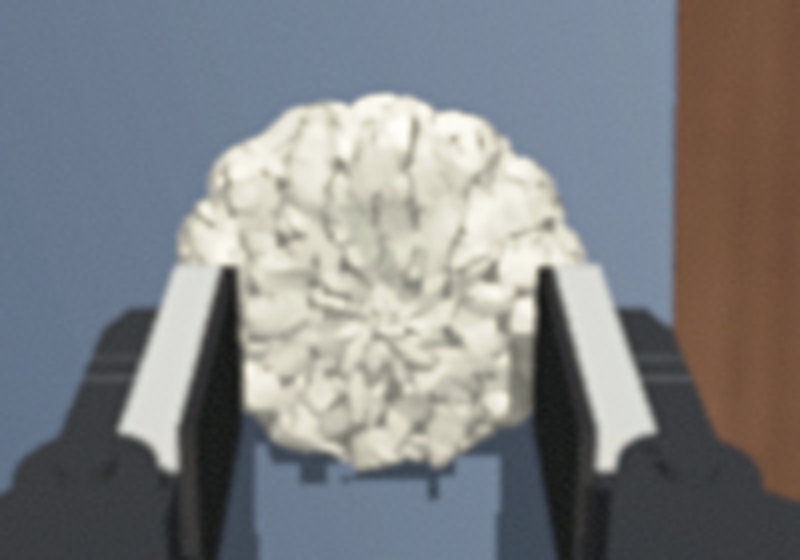

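The pads overlap the disc's edges in the picture with no force, so the tips may be above it. I'll open and descend in small, force-checked steps.

Scaled: 3 mm is 0.003, 1.5 mm is 0.0015.

send_rows --rows "0 0 0 0 0 0 0.2;0 0 0 0 0 0 0.5;0 0 0 0 0 0 0.5;0 0 0 0 0 0.0015 0.5;0 0 0 0 0 0.003 0.5;0 0 0 0 0 0.003 0.5"

```text
time: 7.32
eef_pos: [0.4627, 0.2086, 0.0177]
tcp_rot: [0.726, 0.688, -0.0, -0.0]
contact_force: [-1.2, -0.1, -0.5]
opening: 0.75
finger_force: 0.0
```

Scaled: 3 mm is 0.003, 1.5 mm is 0.0015.

send_rows --rows "0 0 0 0 0 0.0015 0.5;0 0 0 0 0 0.003 0.5;0 0 0 0 0 0.003 0.5"

```text
time: 7.7
eef_pos: [0.4628, 0.2086, 0.0147]
tcp_rot: [0.726, 0.688, -0.0, -0.0]
contact_force: [-0.0, -0.6, -0.1]
opening: 0.751
finger_force: 0.0
```

```bash
python3 - <<'E'
from h import *
p=shot('wrist'); s=ctrl.get_state(); R0=R.from_quat(s['tcp_rot']).as_matrix(); print(s['eef_pos'],s['contact_force'])
im=p['color'][170:350,180:450]; cv2.imwrite('pics/d3z.png',cv2.resize(im,None,fx=2.9,fy=2.9,interpolation=2)[:,:,::-1])
E
```

```text
[0.46278956 0.20865884 0.01480075] [-0.5347104   0.71980892 -0.13535622]
```

View pics/d3z.png

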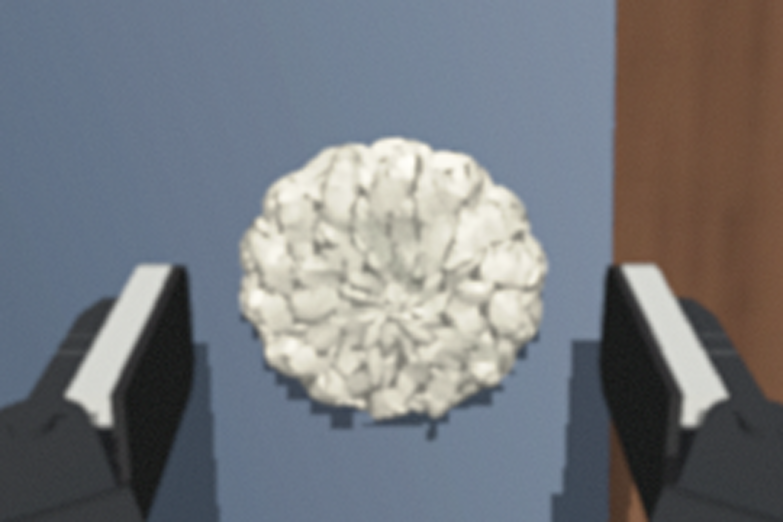

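Scaled: 4 mm is 0.004, 3 mm is 0.003.

send_rows --rows "0 0 0 0 0 0.0015 0.5;0 0 0 0 0 0.003 0.5;0 0 0 0 0 0.004 0.5;0 0 0 0 0 0.004 0.5"

```text
time: 8.25
eef_pos: [0.4628, 0.2086, 0.0108]
tcp_rot: [0.726, 0.688, -0.0, -0.0]
contact_force: [-0.2, 0.3, 0.9]
opening: 0.749
finger_force: 0.0
```

Scaled: 3 mm is 0.003, 2 mm is 0.002.

send_rows --rows "0 0 0 0 0 0.001 0.5;0 0 0 0 0 0.002 0.5;0 0 0 0 0 0.003 0.5;0 0 0 0 0 0.003 0.5"

```text
time: 8.75
eef_pos: [0.4628, 0.2086, 0.0078]
tcp_rot: [0.726, 0.688, -0.0, -0.0]
contact_force: [-0.6, -0.7, -1.7]
opening: 0.747
finger_force: 0.0
```

Scaled: 3 mm is 0.003, 2 mm is 0.002.

send_rows --rows "0 0 0 0 0 0.001 0.5;0 0 0 0 0 0.002 0.5;0 0 0 0 0 0.003 0.5;0 0 0 0 0 0.003 0.5"

```text
time: 9.25
eef_pos: [0.4628, 0.2087, 0.0048]
tcp_rot: [0.726, 0.688, -0.0, -0.0]
contact_force: [-0.1, -0.7, 0.3]
opening: 0.744
finger_force: 0.0
```

```bash
python3 - <<'E'
from h import *
p=shot('wrist'); s=ctrl.get_state(); print(s['eef_pos'],s['contact_force'],s['joint_efforts'])
q=shot('side'); a=w2px(q,s['eef_pos']).astype(int)
im=q['color'][a[1]-50:a[1]+25,a[0]-50:a[0]+50]; A=cv2.resize(im,(700,525),interpolation=2)
im=p['color'][170:350,180:450]
cv2.imwrite('pics/d4.png',cv2.resize(im,None,fx=1.5,fy=1.5)[:,:,::-1]); cv2.imwrite('pics/d4s.png',A[:,:,::-1])
E
```

```text
[0.46284174 0.20865292 0.00488377] [-0.02679117 -0.64396622 -0.28773899] [ 6.69825986e-04 -3.06907761e+01 -2.11221153e+01 -2.30739374e-07
  1.09999350e-03 -7.40885966e-07]
```

View pics/d4s.png

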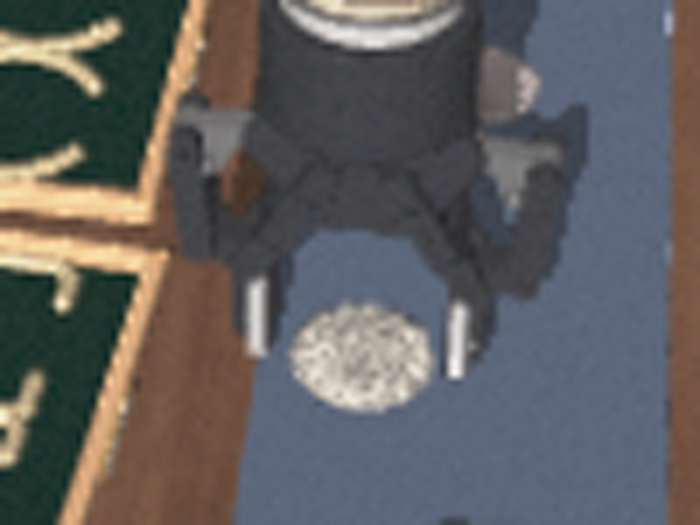

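The side view shows both pads straddling the disc, tips still a little above the mat. Continuing down.

Scaled: 3 mm is 0.003, 2 mm is 0.002.

send_rows --rows "0 0 0 0 0 0.001 0.5;0 0 0 0 0 0.002 0.5;0 0 0 0 0 0.003 0.5;0 0 0 0 0 0.003 0.5"

```text
time: 9.85
eef_pos: [0.4628, 0.2086, 0.0018]
tcp_rot: [0.726, 0.688, -0.0, -0.0]
contact_force: [-1.1, -0.5, -0.7]
opening: 0.747
finger_force: 0.0
```

Scaled: 2 mm is 0.002, 1 mm is 0.001.

send_rows --rows "0 0 0 0 0 0.001 0.5;0 0 0 0 0 0.002 0.5;0 0 0 0 0 0.002 0.5"

```text
time: 10.22
eef_pos: [0.4628, 0.2086, -0.0002]
tcp_rot: [0.726, 0.688, -0.0, -0.0]
contact_force: [0.0, -0.4, -0.3]
opening: 0.751
finger_force: 0.0
```

send_rows --rows "0 0 0 0 0 0 0.4;0 0 0 0 0 0 0.3;0 0 0 0 0 0 0.2;0 0 0 0 0 0 0.1;0 0 0 0 0 0 0.1"

```text
time: 10.85
eef_pos: [0.4637, 0.2089, 0.0012]
tcp_rot: [0.725, 0.688, 0.0, 0.0]
contact_force: [-1.7, -0.4, 9.0]
opening: 0.57
finger_force: 36.1
```

Scaled: -80 mm is -0.08, -50 mm is -0.05.

send_rows --rows "0 0 0 0 0 -0.002 0.1;0 0 0 0 0 -0.006 0.1;0 0 0 0 0 -0.02 0.1;0 0 0 0 0 -0.05 0.1;0 0 0 0 0 -0.08 0.1;0 0 0 0 0 -0.08 0.1"

```text
time: 11.6
eef_pos: [0.4652, 0.2092, 0.0833]
tcp_rot: [0.725, 0.688, 0.003, 0.002]
contact_force: [0.4, -0.4, 0.3]
opening: 0.571
finger_force: 36.2
```

```bash
python3 go.py .613 .090 .08 87.2 .613 .090 .015 87.2; python3 - <<'E'
from h import *
p=shot('wrist'); im=p['color'][130:350,160:470]
cv2.imwrite('pics/d5.png',cv2.resize(im,None,fx=1.5,fy=1.5)[:,:,::-1])
E
```

```text
11.6 [0.4652 0.2092 0.0833] 0.571
[ 0.4 -0.1 -0.2] [-111.3  153.8    4.2]
[ 0.4 -0.1 -0.2] [-111.4  153.4   69.2]
```

View pics/d5.png

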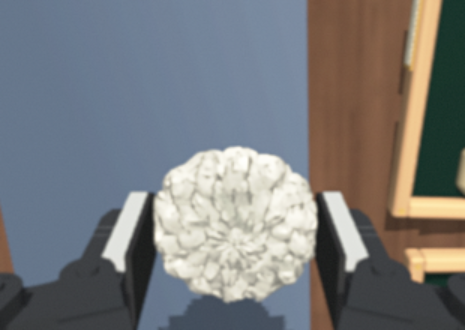

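Disc held level between the pads (crop centre (235,225)). Moving over its nest.

Scaled: 156 mm is 0.156, -111 mm is -0.111.

send_rows --rows "0 0 0 -0.02 0.03 0 0.1;0 0 0 -0.05 0.07 0 0.1;0 0 0 -0.08 0.11 0 0.1;0 0 0 -0.102 0.143 0 0.1;0 0 0 -0.111 0.156 0.01 0.1;0 0 0 -0.111 0.156 0.035 0.1;0 0 0 -0.111 0.156 0.05 0.1;0 0 0 -0.111 0.156 0.05 0.1"

```text
time: 12.65
eef_pos: [0.6102, 0.0902, 0.0272]
tcp_rot: [0.725, 0.688, -0.002, -0.002]
contact_force: [-0.8, 0.6, -0.0]
opening: 0.567
finger_force: 36.2
```

```bash
python3 go.py .613 .090 .0045 87.2; python3 - <<'E'
from h import *
p=shot('wrist'); print(w2px(p,(.613,.09,.004)),w2px(p,(.609,.011,.004)))
cv2.imwrite('pics/d6.png',p['color'][:,:,::-1])
E
```

```text
12.65 [0.6102 0.0902 0.0272] 0.567
[-0.3  0.  -0.2] [-0.1  3.  22.7]
[320.32442607 252.42489925] [319.98309987 372.12024847]
```

View pics/d6.png

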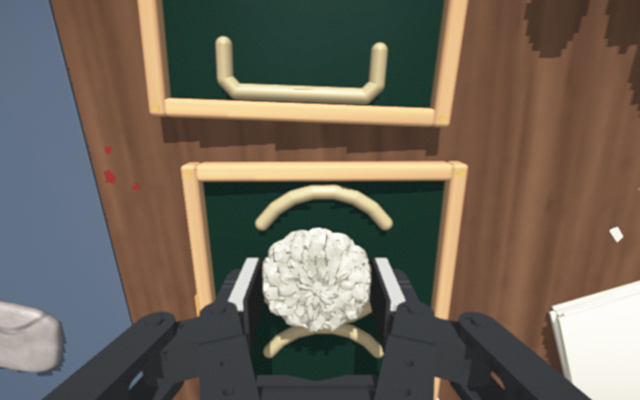

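The disc is above the left round nest (arcs centred about (323,258)). Lowering.

Scaled: 22 mm is 0.022, 21 mm is 0.021.

send_rows --rows "0 0 0 0 0.0035 0.006 0.1;0 0 0 0 0.0035 0.013 0.1;0 0 0 0 0.0035 0.018 0.1;0 0 0 0 0.0035 0.021 0.1;0 0 0 0 0.0035 0.022 0.1;0 0 0 0 0.0035 0.022 0.1"

```text
time: 13.45
eef_pos: [0.6163, 0.0894, 0.0079]
tcp_rot: [0.726, 0.688, 0.0, 0.0]
contact_force: [0.7, 0.6, 0.1]
opening: 0.571
finger_force: 36.2
```

Scaled: 4 mm is 0.004, 3 mm is 0.003.

send_rows --rows "0 0 0 0 -0.0025 0.001 0.1;0 0 0 0 -0.0025 0.002 0.1;0 0 0 0 -0.0025 0.003 0.1;0 0 0 0 -0.0025 0.004 0.1;0 0 0 0 -0.0025 0.004 0.1"

```text
time: 14.08
eef_pos: [0.6138, 0.0895, 0.0038]
tcp_rot: [0.726, 0.688, -0.0, -0.0]
contact_force: [-0.8, -1.1, -0.3]
opening: 0.567
finger_force: 36.2
```

Scaled: 1.2 mm is 0.0012, 0.6 mm is 0.0006.

send_rows --rows "0 0 0 0 0 0.0006 0.1;0 0 0 0 0 0.0012 0.1;0 0 0 0 0 0.0012 0.1"

```text
time: 14.45
eef_pos: [0.6139, 0.0895, 0.0033]
tcp_rot: [0.725, 0.688, -0.0, -0.0]
contact_force: [-2.0, -0.7, 5.2]
opening: 0.574
finger_force: 37.8
```

Scaled: -90 mm is -0.09, -50 mm is -0.05.

send_rows --rows "0 0 0 0 0 0 0.2;0 0 0 0 0 0 0.35;0 0 0 0 0 0 0.4;0 0 0 0 0 -0.003 0.4;0 0 0 0 0 -0.015 0.4;0 0 0 0 0 -0.05 0.4;0 0 0 0 0 -0.09 0.4;0 0 0 0 0 -0.09 0.4"

```text
time: 15.45
eef_pos: [0.6173, 0.0895, 0.0984]
tcp_rot: [0.725, 0.688, 0.004, 0.004]
contact_force: [0.4, 0.5, -0.7]
opening: 0.698
finger_force: 0.0
```

```bash
python3 - <<'E'
from meas import *
p=shot('wrist'); print(ctrl.get_state()['eef_pos']); piece(p,.613,.09,.010,.04); cv2.imwrite('pics/d7.png',p['color'][:,:,::-1])
E
python3 go.py .4637 -.071 .08 91
```

```text
[0.61550798 0.08955409 0.09579041]
  rect [0.6154 0.1186] [24.4 67.3  2.7] ell [0.6133 0.0989] [58.4 67.1] cent [0.6161 0.1203] axis yaw 178.1
15.5 [0.6155 0.0896 0.0958] 0.696
[ 0.3  0.  -4. ] [-168.3 -143.2   15. ]
```

```bash
python3 go.py .4328 .0468 .05 164.5
```

```text
15.5 [0.6155 0.0896 0.0958] 0.696
[  0.3   0.2 -77.5] [ -52.3 -180.4   44.8]
```

Scaled: -179 mm is -0.179, -175 mm is -0.175, -77.5 degrees is -0.4306.

send_rows --rows "0 0 -0.0556 -0.005 -0.015 0 0.35;0 0 -0.1111 -0.015 -0.045 0 0.35;0 0 -0.1667 -0.025 -0.08 0 0.35;0 0 -0.2222 -0.033 -0.112 0.005 0.35;0 0 -0.2778 -0.041 -0.142 0.015 0.35;0 0 -0.3333 -0.047 -0.163 0.027 0.35;0 0 -0.3833 -0.051 -0.175 0.037 0.35;0 0 -0.4306 -0.052 -0.179 0.041 0.35"

```text
time: 16.5
eef_pos: [0.4297, 0.0472, 0.0498]
tcp_rot: [0.133, 0.991, -0.0, -0.002]
contact_force: [-0.0, -0.2, 0.3]
opening: 0.673
finger_force: 0.0
```

send_rows --rows "0 0 0 0 0 0 0.35;0 0 0 0 0 0 0.35"

```text
time: 16.75
eef_pos: [0.4323, 0.0471, 0.0515]
tcp_rot: [0.136, 0.991, 0.0, -0.0]
contact_force: [-0.7, -0.4, -0.2]
opening: 0.676
finger_force: 0.0
```

```bash
python3 - <<'E'
from meas import *
p=shot('wrist'); piece(p,.433,.047,.005,.045)
E
python3 go.py .4328 .0468 .0025 164.5
```

```text
rect [0.4329 0.0466] [44.7 55.  18.4] ell [0.4334 0.0464] [46.6 58.7] cent [0.4334 0.0465] axis yaw 165.0
16.8 [0.4325 0.0471 0.0517] 0.675
[ 0.   0.  -0.1] [-0.3 -0.2 49.2]
```

Scaled: 49.5 mm is 0.0495, 48.5 mm is 0.0485, 1 degrees is 0.0056.

send_rows --rows "0 0 0.0056 0 0 0.012 0.35;0 0 0.0056 0 0 0.028 0.35;0 0 0.0056 0 0 0.04 0.35;0 0 0.0056 0 0 0.046 0.35;0 0 0.0056 0 0 0.0485 0.35;0 0 0.0056 0 0 0.0495 0.35;0 0 0.0056 0 0 0.0495 0.35"

```text
time: 17.68
eef_pos: [0.4326, 0.047, 0.0025]
tcp_rot: [0.144, 0.99, 0.0, 0.0]
contact_force: [0.4, -0.7, -0.6]
opening: 0.675
finger_force: 0.0
```

send_rows --rows "0 0 0 0 0 0 0.2;0 0 0 0 0 0 0.1;0 0 0 0 0 0 0;0 0 0 0 0 0 -0.1;0 0 0 0 0 0 -0.2;0 0 0 0 0 0 -0.2"

```text
time: 18.42
eef_pos: [0.4325, 0.047, 0.0029]
tcp_rot: [0.144, 0.99, -0.0, -0.0]
contact_force: [-2.3, -0.1, 7.0]
opening: 0.484
finger_force: 34.6
```

Scaled: 193 mm is 0.193, 160 mm is 0.16, 47 degrees is 0.2611.

send_rows --rows "0 0 0 0 0 -0.003 -0.2;0 0 0 0 0 -0.012 -0.2;0 0 0 0 0 -0.035 -0.2;0 0 0.0444 -0.01 0.02 -0.055 -0.2;0 0 0.0944 -0.035 0.06 -0.065 -0.2;0 0 0.15 -0.065 0.11 -0.065 -0.2;0 0 0.2056 -0.095 0.16 -0.065 -0.2;0 0 0.2611 -0.115 0.193 -0.065 -0.2"

```text
time: 19.42
eef_pos: [0.5992, 0.2012, 0.0678]
tcp_rot: [0.528, 0.849, 0.001, 0.001]
contact_force: [0.6, 0.2, 0.1]
opening: 0.482
finger_force: 35.5
```

```bash
python3 go.py .610 .211 .05 85
```

```text
19.43 [0.5992 0.2012 0.0678] 0.482
[ 0.1 -0.  31.2] [ 4.  14.  17.9]
```

Scaled: 52 mm is 0.052, 45 mm is 0.045, 31.5 degrees is 0.175.

send_rows --rows "0 0 0.0556 0.003 0.008 0.005 -0.2;0 0 0.1111 0.005 0.014 0.018 -0.2;0 0 0.1722 0.005 0.016 0.033 -0.2;0 0 0.175 0.005 0.016 0.045 -0.2;0 0 0.175 0.005 0.016 0.052 -0.2;0 0 0.175 0.005 0.016 0.052 -0.2;0 0 0.175 0.005 0.016 0.052 -0.2"

```text
time: 20.3
eef_pos: [0.61, 0.211, 0.0159]
tcp_rot: [0.737, 0.676, 0.0, 0.0]
contact_force: [-0.5, 0.4, -0.7]
opening: 0.481
finger_force: 35.5
```

```bash
python3 - <<'E'
from h import *
p=shot('wrist'); cv2.imwrite('pics/e1.png',p['color'][:,:,::-1])
E
python3 go.py .610 .211 .0055 85
```

```text
20.35 [0.6101 0.211  0.016 ] 0.477
[ 0.1 -0.   0. ] [-0.  -0.1 10.5]
```

View pics/e1.png

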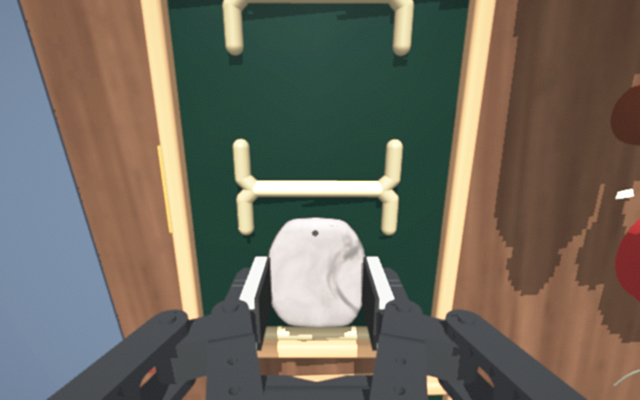

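The lavender tablet (317,272) is above the near oblong nest, which spans rows 195–328; it will be centred once lowered.

Scaled: 11.2 mm is 0.0112, 10.5 mm is 0.0105.

send_rows --rows "0 0 0 0 0 0.004 -0.2;0 0 0 0 0 0.0075 -0.2;0 0 0 0 0 0.0095 -0.2;0 0 0 0 0 0.0105 -0.2;0 0 0 0 0 0.0112 -0.2;0 0 0 0 0 0.0112 -0.2"

```text
time: 21.1
eef_pos: [0.6093, 0.2109, 0.005]
tcp_rot: [0.737, 0.676, -0.001, -0.0]
contact_force: [-2.7, -2.0, 5.8]
opening: 0.485
finger_force: 36.0
```

Scaled: -85 mm is -0.085, -75 mm is -0.075, 20 degrees is 0.1111.

send_rows --rows "0 0 0 0 0 0 0.1;0 0 0 0 0 0 0.25;0 0 0 0 0 0 0.25;0 0 0 0 0 -0.003 0.25;0 0 0 0 0 -0.02 0.25;0 0 0.0167 -0.01 -0.004 -0.055 0.35;0 0 0.0556 -0.04 -0.016 -0.075 0.35;0 0 0.1111 -0.085 -0.035 -0.075 0.35"

```text
time: 22.1
eef_pos: [0.5698, 0.1293, 0.0835]
tcp_rot: [0.844, 0.536, 0.004, 0.002]
contact_force: [0.4, -0.4, 0.4]
opening: 0.678
finger_force: 0.0
```

Scaled: -186 mm is -0.186, -185 mm is -0.185, 64 degrees is 0.3556.

send_rows --rows "0 0 0.0556 -0.041 -0.03 0 0.35;0 0 0.1111 -0.083 -0.056 0.005 0.35;0 0 0.1667 -0.124 -0.08 0.01 0.35;0 0 0.2222 -0.16 -0.098 0.015 0.35;0 0 0.2778 -0.178 -0.115 0.02 0.35;0 0 0.3333 -0.185 -0.13 0.025 0.35;0 0 0.3556 -0.186 -0.13 0.03 0.35;0 0 0.3556 -0.186 -0.13 0.03 0.35"

```text
time: 23.1
eef_pos: [0.3711, 0.0157, 0.0499]
tcp_rot: [1.0, 0.009, 0.001, 0.0]
contact_force: [0.3, -0.2, 0.0]
opening: 0.677
finger_force: 0.0
```

```bash
python3 - <<'E'
from meas import *
p=shot('wrist'); piece(p,.463,-.071,.005,.045)
E
python3 go.py .4638 -.071 .0028 1
```

```text
rect [ 0.464 -0.072] [56. 46. 90.] ell [ 0.4643 -0.0722] [48.  59.4] cent [ 0.4642 -0.0722] axis yaw 1.3
23.15 [0.3714 0.0157 0.05  ] 0.67
[ 0.  -0.1  0. ] [90.7 88.3 47.4]
```

Scaled: 91 mm is 0.091, 89 mm is 0.089.

send_rows --rows "0 0 0 0.025 0.025 0 0.35;0 0 0 0.06 0.06 0 0.35;0 0 0 0.085 0.083 0.005 0.35;0 0 0 0.091 0.089 0.02 0.35;0 0 0 0.091 0.089 0.035 0.35;0 0 0 0.091 0.089 0.043 0.35;0 0 0 0.091 0.089 0.047 0.35;0 0 0 0.091 0.089 0.047 0.35"

```text
time: 24.15
eef_pos: [0.4629, -0.0712, 0.0019]
tcp_rot: [1.0, 0.009, -0.0, -0.0]
contact_force: [0.1, -0.4, -0.6]
opening: 0.676
finger_force: 0.0
```

Scaled: -1 mm is -0.001.

send_rows --rows "0 0 0 0.001 0 -0.001 0.2;0 0 0 0.001 0 -0.001 0.1;0 0 0 0.001 0 -0.001 0;0 0 0 0.001 0 -0.001 -0.1;0 0 0 0.001 0 -0.001 -0.2;0 0 0 0.001 0 -0.001 -0.2"

```text
time: 24.9
eef_pos: [0.4648, -0.0718, 0.0041]
tcp_rot: [1.0, 0.008, 0.0, 0.0]
contact_force: [-2.4, 1.1, 7.8]
opening: 0.488
finger_force: 34.5
```

Scaled: -225 mm is -0.225, -170 mm is -0.17, -50 degrees is -0.2778.

send_rows --rows "0 0 0 0 0 -0.003 -0.2;0 0 0 0 0 -0.015 -0.2;0 0 0 0 0 -0.04 -0.2;0 0 -0.0556 0.015 -0.02 -0.065 -0.2;0 0 -0.1111 0.04 -0.065 -0.08 -0.2;0 0 -0.1667 0.065 -0.115 -0.08 -0.2;0 0 -0.2222 0.09 -0.17 -0.08 -0.2;0 0 -0.2778 0.115 -0.225 -0.08 -0.2"

```text
time: 25.9
eef_pos: [0.5762, 0.1571, 0.0839]
tcp_rot: [0.901, 0.433, 0.0, 0.0]
contact_force: [0.6, -0.5, 0.5]
opening: 0.491
finger_force: 35.5
```

```bash
python3 go.py .617 .290 .05 85
```

```text
25.9 [0.5762 0.1571 0.0839] 0.491
[  0.1  -0.  -33.7] [129.2 -51.3  33.9]
```

Scaled: 129 mm is 0.129, 118 mm is 0.118, -34 degrees is -0.1889.

send_rows --rows "0 0 -0.0556 0.04 -0.015 0 -0.2;0 0 -0.1111 0.085 -0.033 0 -0.2;0 0 -0.1667 0.118 -0.047 0.008 -0.2;0 0 -0.1889 0.129 -0.051 0.022 -0.2;0 0 -0.1889 0.129 -0.051 0.038 -0.2;0 0 -0.1889 0.129 -0.051 0.055 -0.2;0 0 -0.1889 0.129 -0.051 0.058 -0.2;0 0 -0.1889 0.129 -0.051 0.058 -0.2"

```text
time: 26.9
eef_pos: [0.6169, 0.2869, 0.0248]
tcp_rot: [0.738, 0.675, -0.0, -0.0]
contact_force: [0.1, -0.2, -0.2]
opening: 0.489
finger_force: 35.5
```

```bash
python3 go.py .617 .290 .0065 85; python3 - <<'E'
from h import *
p=shot('wrist'); s=ctrl.get_state(); cv2.imwrite('pics/f1.png',p['color'][:,:,::-1])
# cream roll of this nest: centroid of cream pixels in rectified floor view
g=p['color'].astype(int); print([np.round(w2px(p,(x,y,.006))) for x,y in ((.6135,.2505),(.617,.290),(.6204,.3293))])
E
```

```text
26.9 [0.6169 0.2869 0.0248] 0.489
[-0.   0.  -0.1] [ 3.1 -0.2 18.3]
[array([314., 316.]), array([314., 251.]), array([314., 176.])]
```

Scaled: 18.3 mm is 0.0183, 17.5 mm is 0.0175.

send_rows --rows "0 0 0 0.003 0 0.006 -0.2;0 0 0 0.003 0 0.012 -0.2;0 0 0 0.003 0 0.016 -0.2;0 0 0 0.003 0 0.0175 -0.2;0 0 0 0.003 0 0.0183 -0.2;0 0 0 0.003 0 0.0183 -0.2"

```text
time: 27.7
eef_pos: [0.6174, 0.2907, 0.0068]
tcp_rot: [0.737, 0.675, 0.0, 0.0]
contact_force: [0.3, 0.5, 0.2]
opening: 0.493
finger_force: 35.5
```

Scaled: 1.2 mm is 0.0012, 0.6 mm is 0.0006.

send_rows --rows "0 0 0 0 0 0.0006 -0.2;0 0 0 0 0 0.0012 -0.2;0 0 0 0 0 0.0012 -0.2"

```text
time: 28.08
eef_pos: [0.6175, 0.2907, 0.0062]
tcp_rot: [0.737, 0.675, 0.0, 0.0]
contact_force: [-1.3, -0.0, 2.9]
opening: 0.488
finger_force: 35.9
```

Scaled: -115 mm is -0.115, -65 mm is -0.065.

send_rows --rows "0 0 0 0 0 0 0.1;0 0 0 0 0 0 0.25;0 0 0 0 0 0 0.25;0 0 0 0 0 -0.003 0.25;0 0 0 0 0 -0.02 0.25;0 0 0 0.002 -0.02 -0.055 0.1;0 0 0 0.006 -0.065 -0.065 -0.1;0 0 0 0.01 -0.115 -0.065 -0.35"

```text
time: 29.08
eef_pos: [0.5046, 0.3115, 0.074]
tcp_rot: [0.738, 0.675, 0.003, 0.001]
contact_force: [0.2, 0.9, 0.9]
opening: 0.324
finger_force: 0.0
```

Scaled: -122 mm is -0.122, -118 mm is -0.118.

send_rows --rows "0 0 0 0.004 -0.05 0 -0.35;0 0 0 0.007 -0.095 0 -0.35;0 0 0 0.008 -0.118 0.01 -0.35;0 0 0 0.008 -0.122 0.02 -0.35;0 0 0 0.008 -0.122 0.02 -0.35;0 0 0 0.008 -0.122 0.02 -0.35"

```text
time: 29.82
eef_pos: [0.3843, 0.3295, 0.0512]
tcp_rot: [0.738, 0.675, 0.001, 0.0]
contact_force: [0.3, -0.5, 0.5]
opening: 0.322
finger_force: 0.0
```

```bash
python3 - <<'E'
from meas import *
p=shot('wrist'); piece(p,.4158,.3263,.0065,.05); cv2.imwrite('pics/g1.png',p['color'][:,:,::-1])
# check tablets placed, disc placed from the side camera
E
python3 go.py .383 .329 .010 85.2
```

```text
rect [0.4168 0.327 ] [71.2 74.2  5.9] ell [0.4166 0.3255] [68.8 69.3] cent [0.4174 0.3289] axis yaw 168.9
29.88 [0.3843 0.3295 0.0512] 0.326
[ 0.1 -0.  -0.3] [-0.6 -1.3 41.2]
```

Scaled: 38 mm is 0.038, 36 mm is 0.036.

send_rows --rows "0 0 0 0 -0.0008 0.01 -0.35;0 0 0 0 -0.0008 0.022 -0.35;0 0 0 0 -0.0008 0.031 -0.35;0 0 0 0 -0.0008 0.036 -0.35;0 0 0 0 -0.0008 0.038 -0.35;0 0 0 0 -0.0008 0.038 -0.35"

```text
time: 30.62
eef_pos: [0.382, 0.3295, 0.0125]
tcp_rot: [0.737, 0.675, 0.0, 0.0]
contact_force: [-0.3, 0.7, 0.2]
opening: 0.327
finger_force: 0.0
```

Scaled: 3 mm is 0.003, 2 mm is 0.002.

send_rows --rows "0 0 0 0 0.0005 0.001 -0.35;0 0 0 0 0.001 0.002 -0.35;0 0 0 0 0.001 0.003 -0.35;0 0 0 0 0.001 0.003 -0.35"

```text
time: 31.12
eef_pos: [0.3829, 0.3293, 0.0095]
tcp_rot: [0.737, 0.675, -0.0, -0.0]
contact_force: [0.2, 0.3, 0.1]
opening: 0.322
finger_force: 0.0
```

```bash
python3 - <<'E'
from h import *
p=shot('wrist'); s=ctrl.get_state(); print(s['eef_pos'],s['contact_force'])
for x in (.383-.00425,.383,.38725): print(np.round(w2px(p,(x,.329,.008)),1))
g=p['color']; h=cv2.cvtColor(g,cv2.COLOR_RGB2HSV); m=(h[...,0]>40)&(h[...,0]<80)&(h[...,1]>50)&(h[...,2]>110)
u,v=w2px(p,(.383,.329,.008)).astype(int)
for dv in (-60,-40,-20,0,15): print(v+dv,[ (int(r[0]),int(r[-1])) for r in [np.where(m[v+dv,u-80:u+60])[0]+u-80] if len(r)])
E
```

```text
[0.38294373 0.32929611 0.00951384] [-0.55038153 -0.25548422  0.66322996]
[305.8 273.1]
[314.8 272.4]
[323.7 271.7]
212 [(342, 345)]
232 [(321, 346)]
252 [(311, 329)]
272 [(308, 326)]
287 [(309, 315)]
```

Scaled: 0.5 mm is 0.0005.

send_rows --rows "0 0 0 0 0.0005 0 -0.5;0 0 0 0 0.0005 0 -0.65;0 0 0 0 0.0005 0 -0.8;0 0 0 0 0.0005 0 -0.95;0 0 0 0 0.0005 0 -1;0 0 0 0 0.0005 0 -1" --grip_force 35

```text
time: 31.92
eef_pos: [0.3835, 0.3293, 0.0096]
tcp_rot: [0.737, 0.675, 0.0, -0.0]
contact_force: [1.3, -0.1, 0.3]
opening: 0.092
finger_force: 30.1
```

Scaled: -185 mm is -0.185, -140 mm is -0.14.

send_rows --rows "0 0 0 0 0 -0.004 -1;0 0 0 0 0 -0.015 -1;0 0 0 0 0 -0.04 -1;0 0 0 -0.015 0.008 -0.065 -1;0 0 0 -0.05 0.027 -0.075 -1;0 0 0 -0.095 0.051 -0.075 -1;0 0 0 -0.14 0.075 -0.075 -1;0 0 0 -0.185 0.099 -0.075 -1"

```text
time: 32.92
eef_pos: [0.4667, 0.1349, 0.0856]
tcp_rot: [0.737, 0.676, 0.001, 0.001]
contact_force: [-0.2, 1.2, 0.1]
opening: 0.094
finger_force: 29.9
```

Scaled: -275 mm is -0.275, -272 mm is -0.272.

send_rows --rows "0 0 0 -0.045 0.024 0 -1;0 0 0 -0.09 0.048 0 -1;0 0 0 -0.135 0.072 0 -1;0 0 0 -0.18 0.096 0 -1;0 0 0 -0.225 0.12 0 -1;0 0 0 -0.257 0.137 0.01 -1;0 0 0 -0.272 0.145 0.025 -1;0 0 0 -0.275 0.147 0.035 -1"

```text
time: 33.92
eef_pos: [0.5884, -0.1516, 0.0495]
tcp_rot: [0.738, 0.675, 0.0, 0.0]
contact_force: [0.1, -0.0, 0.0]
opening: 0.092
finger_force: 29.9
```

```bash
python3 go.py .5884 -.1501 .0125 85.2
```

```text
33.92 [ 0.5884 -0.1516  0.0495] 0.092
[ 0.   0.  -0.3] [ 1.5 -0.2 37. ]
```

Lowering halfway, then checking with numbers where the bangle hangs relative to the nest rolls.

Scaled: 18 mm is 0.018, 1.5 mm is 0.0015.

send_rows --rows "0 0 0 0.0015 0 0.006 -1;0 0 0 0.0015 0 0.013 -1;0 0 0 0.0015 0 0.018 -1;0 0 0 0.0015 0 0.018 -1;0 0 0 0.0015 0 0.018 -1"

```text
time: 34.55
eef_pos: [0.5886, -0.1489, 0.0318]
tcp_rot: [0.737, 0.676, 0.0, 0.0]
contact_force: [0.6, -0.8, -0.7]
opening: 0.093
finger_force: 30.0
```

```bash
python3 - <<'E'
from rect import *
p=shot('wrist'); cv2.imwrite('pics/g2.png',p['color'][:,:,::-1]); s=ctrl.get_state(); print(s['eef_pos'])
x0,y0=.6213,-.1529; zb=s['eef_pos'][2]-.0096+.002+.005
for z,lo,hi,n in ((zb,40,80,'green bangle'),(.0085,15,32,'cream')):
    r=rectify(p,z,x0+.08,x0-.08,y0+.08,y0-.08); h=cv2.cvtColor(r,cv2.COLOR_RGB2HSV)
    m=((h[...,0]>lo)&(h[...,0]<hi)&(h[...,2]>120)&(h[...,1]>(45 if n[0]=='g' else 40))).astype(np.uint8)
    m=cv2.morphologyEx(m,cv2.MORPH_OPEN,np.ones((5,5)))
    for c in cv2.findContours(m,0,1)[0]:
        if cv2.contourArea(c)<800: continue
        u,v,a,b=cv2.boundingRect(c); print(n,'y %.3f..%.3f x %.3f..%.3f'%(y0+.08-(u+a)*S,y0+.08-u*S,x0+.08-(v+b)*S,x0+.08-v*S),cv2.contourArea(c))
E
```

```text
[ 0.5886606  -0.14899122  0.03194387]
cream y -0.140..-0.104 x 0.576..0.672 2530.0
cream y -0.224..-0.086 x 0.544..0.701 8902.5
```

```bash
python3 - <<'E'
from rect import *
p=shot('wrist'); s=ctrl.get_state(); x0,y0=.6213,-.1529; zb=s['eef_pos'][2]-.0096+.002+.005
r=rectify(p,zb,x0+.08,x0-.08,y0+.08,y0-.08).astype(int)
R_,G,B=r[...,0],r[...,1],r[...,2]; m=((G>R_+12)&(G>B+8)&(G>100)).astype(np.uint8); m=cv2.morphologyEx(m,cv2.MORPH_OPEN,np.ones((3,3)))
v,u=np.where(m); print(len(u)); y=y0+.08-u*S; x=x0+.08-v*S
A=np.c_[2*x,2*y,np.ones(len(x))]; q=np.linalg.lstsq(A,x*x+y*y,rcond=None)[0]; print('centre',q[:2],'r',np.sqrt(q[2]+q[0]**2+q[1]**2), x.min(),x.max(),y.min(),y.max())
E
```

```text
5656
centre [ 0.6209082  -0.15082846] r 0.03276644005210515 0.5852999999999999 0.6582999999999999 -0.1789 -0.1139
```

Scaled: 19 mm is 0.019, -1.5 mm is -0.0015.

send_rows --rows "0 0 0 -0.001 0 0.006 -1;0 0 0 -0.0015 0 0.012 -1;0 0 0 -0.0015 0 0.016 -1;0 0 0 -0.0015 0 0.018 -1;0 0 0 -0.0015 0 0.019 -1;0 0 0 -0.0015 0 0.019 -1"

```text
time: 35.4
eef_pos: [0.5883, -0.1505, 0.0126]
tcp_rot: [0.737, 0.675, 0.0, 0.0]
contact_force: [-0.1, -0.2, -1.2]
opening: 0.096
finger_force: 30.0
```

Scaled: 1.5 mm is 0.0015, 1 mm is 0.001.

send_rows --rows "0 0 0 0 0 0.0005 -1;0 0 0 0 0 0.001 -1;0 0 0 0 0 0.0015 -1;0 0 0 0 0 0.0015 -1"

```text
time: 35.9
eef_pos: [0.5884, -0.1506, 0.0116]
tcp_rot: [0.737, 0.675, 0.0, 0.0]
contact_force: [-1.2, 0.8, 2.9]
opening: 0.092
finger_force: 31.2
```

Scaled: -75 mm is -0.075, -70 mm is -0.07.

send_rows --rows "0 0 0 0 0 0 -0.85;0 0 0 0 0 0 -0.6;0 0 0 0 0 0 -0.6;0 0 0 0 0 -0.004 -0.6;0 0 0 0 0 -0.02 -0.6;0 0 0 0 0 -0.05 -0.4;0 0 0 -0.012 -0.03 -0.07 0;0 0 0 -0.03 -0.075 -0.07 0.45"

```text
time: 36.9
eef_pos: [0.513, -0.1752, 0.0851]
tcp_rot: [0.737, 0.676, 0.001, 0.004]
contact_force: [0.2, -0.4, 0.0]
opening: 0.698
finger_force: 0.0
```

Scaled: -97 mm is -0.097, -96 mm is -0.096.

send_rows --rows "0 0 0 -0.018 -0.045 0.005 0.45;0 0 0 -0.032 -0.082 0.015 0.45;0 0 0 -0.037 -0.096 0.03 0.45;0 0 0 -0.037 -0.097 0.035 0.45;0 0 0 -0.037 -0.097 0.035 0.45;0 0 0 -0.037 -0.097 0.035 0.45"

```text
time: 37.65
eef_pos: [0.4124, -0.2024, 0.0466]
tcp_rot: [0.737, 0.676, 0.0, 0.001]
contact_force: [0.1, -0.3, -0.3]
opening: 0.73
finger_force: 0.0
```

```bash
python3 - <<'E'
from meas import *
p=shot('wrist'); piece(p,.4116,-.202,.008,.045)
E
python3 go.py .4116 -.202 .002 87
```

```text
rect [ 0.4111 -0.2022] [53.3 51.9  3.2] ell [ 0.4113 -0.2022] [51.8 53.5] cent [ 0.4113 -0.2022] axis yaw 105.6
37.7 [ 0.4122 -0.2023  0.0465] 0.727
[ 0.1  0.  -2. ] [ 0.3 -0.7 44.5]
```

Scaled: 45 mm is 0.045, 44.5 mm is 0.0445, -2 degrees is -0.0111.

send_rows --rows "0 0 -0.0111 0 -0.0007 0.01 0.45;0 0 -0.0111 0 -0.0007 0.025 0.45;0 0 -0.0111 0 -0.0007 0.036 0.45;0 0 -0.0111 0 -0.0007 0.042 0.45;0 0 -0.0111 0 -0.0007 0.0445 0.45;0 0 -0.0111 0 -0.0007 0.045 0.45;0 0 -0.0111 0 -0.0007 0.045 0.45"

```text
time: 38.58
eef_pos: [0.4106, -0.2024, 0.0014]
tcp_rot: [0.726, 0.688, 0.0, 0.0]
contact_force: [0.0, -0.0, -0.6]
opening: 0.726
finger_force: 0.0
```

send_rows --rows "0 0 0 0 0 0 0.35;0 0 0 0 0 0 0.25;0 0 0 0 0 0 0.15;0 0 0 0 0 0 0.05;0 0 0 0 0 0 0.05" --grip_force 35

```text
time: 39.2
eef_pos: [0.4105, -0.2022, 0.0019]
tcp_rot: [0.725, 0.688, -0.0, -0.0]
contact_force: [-2.5, 1.7, 6.2]
opening: 0.573
finger_force: 35.0
```

Scaled: 165 mm is 0.165, 138 mm is 0.138.

send_rows --rows "0 0 0 0 0 -0.003 0.05;0 0 0 0 0 -0.015 0.05;0 0 0 0 0 -0.045 0.05;0 0 0 0.015 0.012 -0.075 0.05;0 0 0 0.05 0.042 -0.08 0.05;0 0 0 0.09 0.075 -0.08 0.05;0 0 0 0.13 0.109 -0.08 0.05;0 0 0 0.165 0.138 -0.08 0.05"

```text
time: 40.2
eef_pos: [0.5582, -0.0432, 0.0819]
tcp_rot: [0.725, 0.688, 0.0, 0.001]
contact_force: [0.7, -0.1, 1.0]
opening: 0.57
finger_force: 36.3
```

Scaled: 58 mm is 0.058, 55 mm is 0.055.

send_rows --rows "0 0 0 0.03 0.025 0 0.05;0 0 0 0.052 0.044 0 0.05;0 0 0 0.058 0.049 0.01 0.05;0 0 0 0.058 0.049 0.028 0.05;0 0 0 0.058 0.049 0.045 0.05;0 0 0 0.058 0.049 0.055 0.05;0 0 0 0.058 0.049 0.055 0.05;0 0 0 0.058 0.049 0.055 0.05"

```text
time: 41.2
eef_pos: [0.6092, 0.0103, 0.0264]
tcp_rot: [0.726, 0.688, 0.0, 0.0]
contact_force: [-0.2, -0.4, 0.4]
opening: 0.571
finger_force: 36.3
```

```bash
python3 go.py .609 .011 .0045 87
```

```text
41.2 [0.6092 0.0103 0.0264] 0.571
[ 0.   0.  -0.1] [ 0.6 -0.2 21.9]
```

Scaled: 22.5 mm is 0.0225, 22 mm is 0.022.

send_rows --rows "0 0 0 0.0006 0 0.007 0.05;0 0 0 0.0006 0 0.014 0.05;0 0 0 0.0006 0 0.0185 0.05;0 0 0 0.0006 0 0.021 0.05;0 0 0 0.0006 0 0.022 0.05;0 0 0 0.0006 0 0.0225 0.05;0 0 0 0.0006 0 0.0225 0.05"

```text
time: 42.08
eef_pos: [0.6088, 0.0114, 0.004]
tcp_rot: [0.725, 0.688, -0.0, -0.0]
contact_force: [-3.0, -0.1, 4.4]
opening: 0.567
finger_force: 36.8
```

Touching the velvet. I'll release, rise and swing away for a final look.

Scaled: -185 mm is -0.185, -125 mm is -0.125.

send_rows --rows "0 0 0 0 0 0 0.2;0 0 0 0 0 0 0.35;0 0 0 0 0 0 0.35;0 0 0 0 0 -0.003 0.35;0 0 0 0 0 -0.02 0.35;0 0 0 0 0 -0.065 0.35;0 0 0 0 0 -0.125 0.35;0 0 0 0 0 -0.185 0.35"

```text
time: 43.08
eef_pos: [0.6088, 0.0113, 0.1916]
tcp_rot: [0.726, 0.688, 0.0, 0.001]
contact_force: [0.1, -0.4, 0.2]
opening: 0.675
finger_force: 0.0
```

Scaled: -110 mm is -0.11, 100 mm is 0.1.

send_rows --rows "0 0 0 0.03 -0.03 -0.06 0.35;0 0 0 0.07 -0.06 -0.11 0.35;0 0 0 0.1 -0.08 -0.11 0.35;0 0 0 0.1 -0.08 -0.11 0.35;0 0 0 0.1 -0.08 -0.11 0.35"

```text
time: 43.7
eef_pos: [0.5341, 0.1152, 0.299]
tcp_rot: [0.725, 0.688, 0.0, 0.0]
contact_force: [-0.7, 0.4, -0.8]
opening: 0.676
finger_force: 0.0
```

```bash
python3 - <<'E'
from rect import *
p=shot('wrist'); print(ctrl.get_state()['eef_pos'])
r=rectify(p,.008,.69,.53,.35,-.24); a=cv2.resize(r,(790,214),interpolation=3)
r=rectify(shot('side'),.008,.69,.53,.35,-.24); b=cv2.resize(r,(790,214),interpolation=3)
cv2.imwrite('pics/fin.png',np.vstack([a,b])[:,:,::-1])
E
```

```text
[0.53422775 0.11479456 0.29826716]
```

View pics/fin.png

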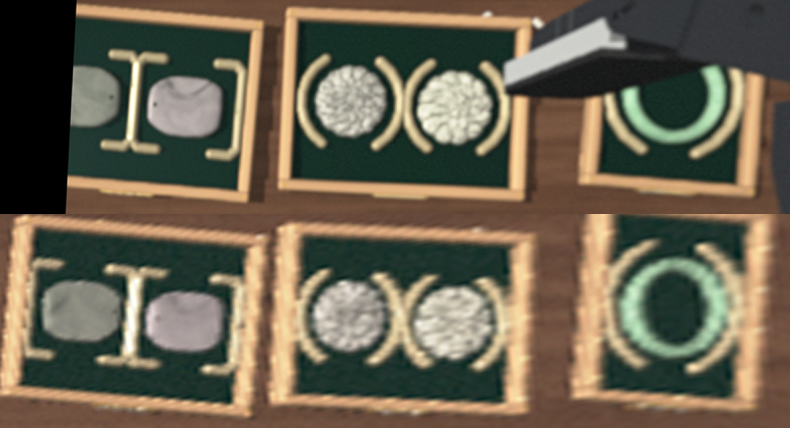

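The final views show all five pieces inside the rolls of their nests: tablets at (80,310) and (185,320), discs at (350,315) and (453,322), bangle at (672,307). Handing in.

```bash
python3 -c "
from plant import ctrl
print(ctrl.sign_off())"
```

```text
the job is handed in; nothing more can be done
None
```

All five jade pieces lie flat in their matching nests, each lowered until it touched the velvet before release; the job was handed in at about 44 s of the 104 s limit, and the torch and loupe were not touched.

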